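Peel one sorting tray off its snapped stack and hold it under the board's edge

ROBOT

A 7-joint arm with a two-finger parallel gripper is mounted at the origin on a cart in front of the work surface, level with it; the furniture and walls round the work are solid. World frame = base frame: x ahead of the robot, y to its left, z up, the work surface at z = 0. Lengths are in m, angles in rad, forces in N, time in s.
With the tool pointing down it reaches from about 0.425 to 1.025 m from the base axis. Payload 9.4 kg.
Tool frame: the origin (TCP) lies at the very end of the fingers, on their centre line; the grasp point (between the pads) lies manip.grasp_offset behind it (manip.grasp_offset is the distance from the TCP to the grasp point, in m); z points along the fingers, y is the line along which they close (so a half turn about z gives the same grasp; the last joint's range is limited). The gripper opens to 93 mm and grips with 3 to 60 N. Pads are 15 mm wide; open, the fingers measure 128 mm over their backs; the gripper's body (75 mm by 188 mm) begins 65 mm behind the grasp point.
Start: joints at [1.173, 0.599, -0.003, 1.599, 0.002, 0.943, -0.08], TCP at [0.229, -0.688, 0.219] pointing down, gripper open.
Joint ranges: [-2.57, 2.57], [-0.35, 1.97], [-1.29, 1.29], [0.11, 2.56], [-1.05, 4.19], [0.11, 1.86], [-2.63, 2.63]. Speed limits (rad/s): [2.22, 2.22, 3.01, 3.01, 3.14, 3.14, 3.14].

INTERFACE

Orientations are given as a unit quaternion [w, x, y, z].
In Python, from plant import manip, vision gives the robot as it stands.
- The arm moves only by the tool servo_tool, never from a script. Its argument "targets" is a list of rows, each a list of 4 numbers: the shift along the tool's x, y, z normalised to -1 to 1, where 1 is 0.02 m, then the turn about the tool's z normalised to -1 to 1, where 1 is 0.1 rad. A call has 1 to 20 rows; each row shifts and turns the commanded pose from where the row before left it, along the tool's axes as they then stand; what a row does not reach is not made up. A row lasts 1/12 s, in which the tool goes at most 41.7 mm and 7.16 degrees, less where a joint would pass 70% of its speed; a pose out of reach is approached as far as the arm can. A call with a number of a shift or a turn outside -1 to 1 is refused whole. A call with a gripper value outside its range is refused whole. "hand" is the opening, from -1 (shut) to 1 (fully open), so that 0 is half open, set as the call begins (left out, the last holds). The fingers move at their own pace and stop on an object; the grip force is fixed at half the most. Time passes only in rows, so rows that do not move let the fingers close. It gives the time, the measured TCP pose, the force, the opening and the grip force at its end, in the units of the state.
- manip.get_state(): the state, without advancing time (a new reading comes with each control period).
- vision.camera(name): name is "scene" or "top" or "wrist"; returns the picture (420x560x3 uint8, red, green, blue); there is no depth.
- vision.camera_info(name): a dict with "vertical_fov" (degrees; the focal length in pixels is half the picture's height over the tangent of half this angle, whatever the lens; pixels are square), "cx", "cy" (the principal point, pixels), "eye" and "attitude" of the camera in the world. Camera axes: x right, y up, looking along -z (the intrinsics and any distortion apply to the point x, -y, -z); pixel columns grow to the right and rows downward; lengths in m; the calibration is good to about 2 mm. A picture is of the moment at which its call begins: read the wrist's pose just before it. camera_info takes no time and is no camera call; for the wrist camera it gives the pose at the moment of the call.
- manip.finish_job(): hands the job in; it is judged then, once.
The state is a dict: "t": time; "joint_pos": joint angles; "joint_vel": joint speeds; "tau": joint torques, N m; "tcp_pos": TCP position; "orientation": TCP orientation; "ft_force": force on the tool from outside, world axes, zero at the start; "ft_torque": the same for the moment, N m; "grip_width": finger opening in m; "grip_force": force on a finger pad.
Only numpy, scipy, OpenCV 4.12 (cv2) and the standard library are available. Lean on these libraries where they do the work, as an engineer would, in place of code of your own. Each camera call takes 0.05 s, during which the arm holds its last target. There are 200 camera calls.

TASK

Take the top tray off the nested stack by its thumb ear: the trays snap together at all four corners, so first raise the ear corner alone, with the opposite corner still down, until the snaps let go one after another, then lift that one tray away and leave the rest of the stack standing undisturbed. Bring it level and right way up to the raised board and hold it with one long side tucked under the board's overhanging front edge, parallel to it and centred beneath the loose chips, close under the board but without touching it, ready for the chips to be brushed in. Finish while still holding the tray there; do not disturb the other things on the table.

Things in the scene. Friction and masses are not known exactly. Their poses are not given: they have to be found in the camera images.
- tray: topmost tray of the stack: stiff blue-green plastic, 88 mm (x) by 112 mm (y, its long sides), 28 mm high, 110 g; origin at the centre of its underside, z up. Nested, it stands square on the stack, 48 mm above the stack's origin. Flat rim 10 mm wide, turned down outside as a 12 mm skirt that rests on the rim below; a 9 mm high stud stands on each corner of the rim
- tray_ear (a point): centre of the tray's thumb ear, an upright ribbed fin at its (-x, -y) corner to be pinched across its thickness: 9 mm thick, 36 mm long, pointing outward along (-1, -1) of the tray's axes, 22 mm high (11 mm above and below this point, top 16 mm above the rim). It lies at (-0.0555, -0.0675, 0.033) in the tray's frame; axes as the tray's. No other ear is below it
- tray_rim (a point): centre of the tray at the height of its rim's top, 28 mm above its origin; axes as the tray's
- tray_far_corner (a point): lower tip of the skirt at the corner opposite the ear, (0.044, 0.056, 0.016) in the tray's frame: the point to pivot about. Each of the four corners is snapped over a sprung stud below and lets go at about 1.5 N once it has risen about 5 mm. Together they hold about what the stack weighs, so a straight pull drags it up or rocks it; turned 0.14 rad about this point three snaps let go in turn, and the last as the tray is lifted
- stack: the rest of the stack, four more such trays nested in one another, loose on the table, 460 g together, foot 55 mm (x) by 79 mm (y); origin at the centre of its underside, axes parallel to the nested top tray's; rim top 64 mm high (studs to 73 mm); their ears point the other way, at the (+x, +y) corner, up to 80 mm
- board: raised treatment board, fixed: plywood top 120 mm deep (x) by 220 mm wide (y), underside 140 mm and top 156 mm above the table, with a mosaic panel and a red brush lying on it up to 181 mm; origin on the table below the middle of the front edge, x pointing in under the board; it stands on two side panels that begin 45 mm in from the front edge, 91 mm either side of the middle
- board_edge (a point): point on the lower front edge of the board straight below the loose chips, 140 mm above the table; x points in under the board, y along the edge
- solvent: brown bottle with a black cap, 52x57x106 mm, bystander; origin at the centre of its underside
- weight: green cloth-covered weight, 34x56x23 mm, bystander; origin at the centre of its underside
- dish: small round glass dish with brown content, 57x57x12 mm, bystander; origin at the centre of its underside

How it is judged:
On the way, in this order (a step that is already met when the one before it is completed fails the run):
1. the ear corner is raised off the stack while the opposite corner is still down on it (z of tray_ear in the frame of stack above 0.093 m and z of tray_far_corner in the frame of stack below 0.07 m and angle between stack's own z axis and vertical below 0.05 rad), for 0.1 s.
2. the tray alone is lifted clear of the stack, which stays standing (z of tray_rim in the frame of stack above 0.1 m and z of tray_far_corner in the frame of stack above 0.074 m and contact force between tray and stack below 0.05 N and height (world z) of stack below 0.004 m), for 0.1 s.
At the end, for the whole second after the job is handed in: held still and level (7 deg), touching neither board nor stack; a long side 3 to 37 mm in under the board's front edge, parallel (8 deg), centred on the chips (25 mm), rim 8 to 45 mm below the board's underside; rest of the stack standing flat within 30 mm of its place (x of tray_rim in the frame of board_edge between -0.041 and -0.007 m and y of tray_rim in the frame of board_edge between -0.025 and 0.025 m and z of tray_rim in the frame of board_edge between -0.045 and -0.008 m and angle between the y axis of tray and the y axis of board, either way round below 0.15 rad and angle between tray's own z axis and vertical below 0.12 rad and contact force between the fingers and tray above 1 N and contact force between tray and board below 0.3 N and contact force between tray and stack below 0.05 N and linear speed of tray below 0.03 m/s and height (world z) of stack below 0.003 m and angle between stack's own z axis and vertical below 0.04 rad and distance of stack from where it was at the start of the episode below 0.03 m); the arm keeps its last pose, push and grip.
It fails at once if the rest of the stack is lifted off the table or tipped (height (world z) of stack above 0.008 m or angle between stack's own z axis and vertical above 0.15 rad).
It fails at once if the board is struck hard (contact force between board and anything else above 20 N).
It fails at once if a bystander is pushed more than 20 mm (distance of any of solvent, weight, dish from where it was at the start of the episode above 0.02 m).
It also fails if it takes over 45 s, if anything falls off the work surface, if the arm or the gripper's body presses on something with over 40 N, if the wrist force passes 120 N, or if a joint passes its speed limit or range.

## Working session

There is one attempt and no reset: what is moved stays moved. The work goes in short steps, Python scripts to look and compute and a tool call to move; the robot and the scene stay as the last step left them, time stands still between calls to the robot, and variables do not carry over. Pictures are saved under pics/ and viewed, at most 13 in all, crops included, and the job is handed in when it is done.

Besides the shell and the picture viewer there is one more tool, called after "Request:" by a JSON object that holds its "method" and its "body", one argument or row to a line. servo_tool: Moves the arm, as the interface text tells. Its arguments: {"type":"object","properties":{"targets":{"type":"array","items":{"type":"array","items":{"type":"number","minimum":-1,"maximum":1}}},"hand":{"type":"number"}},"required":["targets"]}

```bash
mkdir -p pics; ls
cat > h.py <<'E'
import numpy as np,cv2
from scipy.spatial.transform import Rotation as R
from plant import manip,vision
def rot(q): q=np.asarray(q,float); return R.from_quat([q[1],q[2],q[3],q[0]]).as_matrix() if q.size==4 else q.reshape(3,3)
def ray(info,px,H=420):
    f=H/2/np.tan(np.radians(info['vertical_fov'])/2)
    d=np.array([(px[0]-info['cx'])/f,-(px[1]-info['cy'])/f,-1.])
    return np.array(info['eye']),rot(info['attitude'])@d
def on(info,px,z):
    e,d=ray(info,px); return e+d*(z-e[2])/d[2]
def proj(info,P,H=420):
    f=H/2/np.tan(np.radians(info['vertical_fov'])/2)
    c=rot(info['attitude']).T@(np.array(P)-np.array(info['eye']))
    return info['cx']+f*c[0]/-c[2],info['cy']-f*c[1]/-c[2]
E
python3 - <<'E'
from h import *
for n in ['top','scene']:
    print(vision.camera_info(n)); im=vision.camera(n)[:,:,::-1]; cv2.imwrite(f'pics/{n}0.png',im)
s=manip.get_state(); print(s, manip.grasp_offset)
E
```

```text
pics
{'vertical_fov': 55.195415651020525, 'cx': 276.805654283818, 'cy': 213.42646115395198, 'eye': array([0.35156066, 0.37754096, 0.95901761]), 'attitude': array([-0.69357097, -0.07476668,  0.07984803,  0.71203479])}
{'vertical_fov': 52.68143838369135, 'cx': 277.15159833419193, 'cy': 213.52578992305524, 'eye': array([0.24340197, 0.87503668, 0.73323301]), 'attitude': array([-0.25046882, -0.0897974 ,  0.36044831,  0.89402395])}
{'t': 0.1, 'joint_pos': array([ 1.17328065,  0.60004326, -0.00254701,  1.6000563 ,  0.00181832,
        0.94290419, -0.07982005]), 'joint_vel': array([-0.00025312, -0.00281155,  0.00054961,  0.00013755, -0.00031908,
        0.00095847,  0.00053934]), 'tau': array([ 5.13700128e-03, -7.66559815e+01,  1.50209282e+00, -2.52941179e+01,
       -5.23573486e-02,  1.35843959e-02,  2.12795140e-05]), 'tcp_pos': array([ 0.22846563, -0.68759401,  0.21784533]), 'orientation': array([-6.80402746e-04,  9.87157809e-01,  1.59746563e-01, -1.83041294e-04]), 'ft_force': array([-0.15440326, -0.26838474,  0.55447364]), 'ft_torque': array([-0.01091551,  0.04557139, -0.00499373]), 'grip_force': 0.0, 'grip_width': 0.09276939681549984} 0.0188
```

View pics/top0.png

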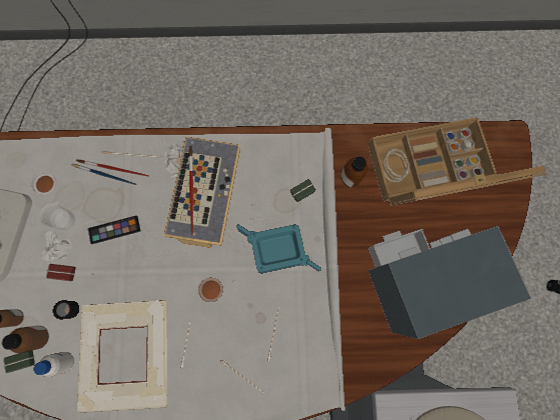

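View pics/scene0.png

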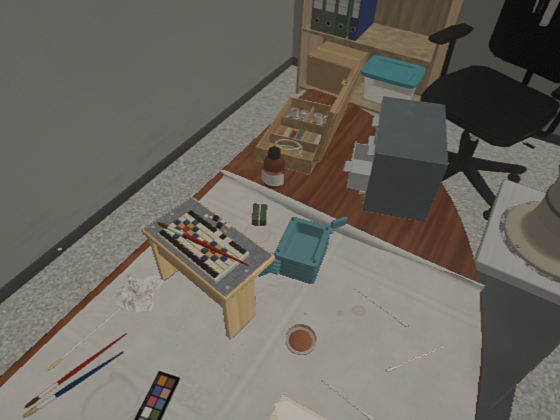

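Top view: tray stack at (278,248), with ears at (313,264), probably the top tray's, and (243,232). The board is at (203,190), with its front edge on the right and chips near (225,180). I'll zoom in on both views.

Run:
```python
import cv2,numpy as np
a=cv2.imread('pics/top0.png')[125:285,155:335]; b=cv2.imread('pics/scene0.png')[185:345,135:355]
cv2.imwrite('pics/ta.png',cv2.resize(a,None,fx=3.6,fy=3.6,interpolation=cv2.INTER_CUBIC))
cv2.imwrite('pics/sb.png',cv2.resize(b,None,fx=3.6,fy=3.6,interpolation=cv2.INTER_CUBIC))
```

```text
(no output)
```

View pics/ta.png

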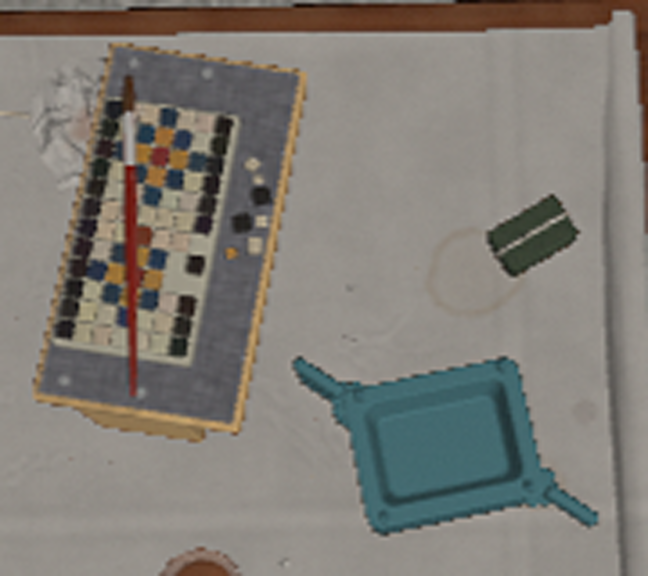

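View pics/sb.png

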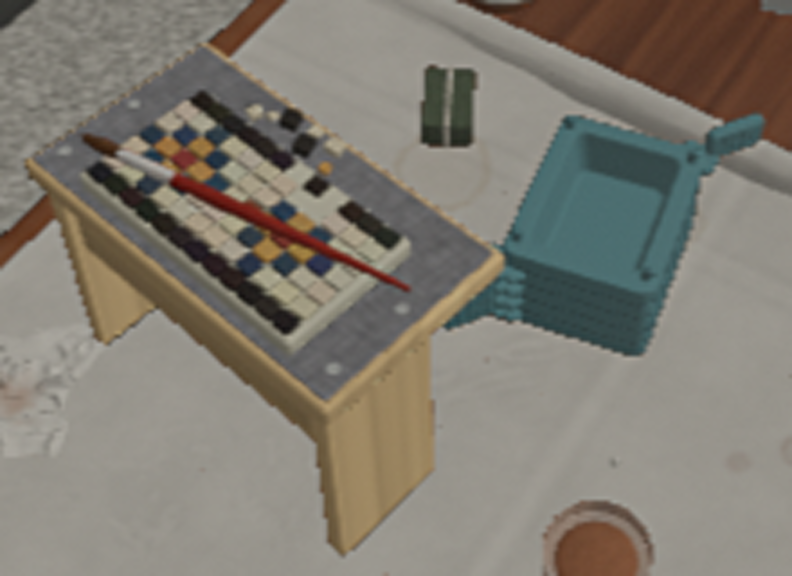

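The top tray's ear is the upper one, at crop (570,503) in the top view. The board's front edge runs from (303,72) to (238,432), with the chips' middle near (252,208).

Run:
```python
from h import *
T=vision.camera_info('top');S=vision.camera_info('scene')
t=lambda c:(c[0]/3.6+155-.36,c[1]/3.6+125-.36)
s=lambda c:(c[0]/3.6+135-.36,c[1]/3.6+185-.36)
np.set_printoptions(precision=4,suppress=True)
im=cv2.imread('pics/top0.png');hsv=cv2.cvtColor(im,cv2.COLOR_BGR2HSV)
m=cv2.inRange(hsv,(85,80,50),(100,255,255));m[:,:225]=0;m[:, 335:]=0;m[:215]=0;m[290:]=0
print('mask',m.sum()/255)
print('rim corners z.076 (rim top 48+28)')
P=[on(T,t(c),.076)for c in[(508,360),(350,400),(382,530),(543,482)]]
for p in P:print(p)
for i in range(4):print(np.linalg.norm(P[i]-P[i-1]),np.degrees(np.arctan2(*(P[i]-P[i-1])[1::-1])))
for c in[(545,488),(570,503),(594,519)]:print('ear',on(T,t(c),.090))
def tri(a,b):
    e1,d1=ray(T,a);e2,d2=ray(S,b)
    A=np.stack([d1,-d2],1);k=np.linalg.lstsq(A,e2-e1,rcond=None)[0]
    p,q=e1+k[0]*d1,e2+k[1]*d2; return (p+q)/2,np.linalg.norm(p-q)
print('ear tip tri',tri(t((594,517)),s((762,120))))
print('corner far',tri(t((508,360)),s((568,120))))
print('board corners',[on(T,t(c),.156) for c in[(303,72),(238,432),(37,400),(110,45)]],tri(t((303,72)),s((207,45))),tri(t((238,432)),s((503,257))))
for c in[(252,163),(262,195),(241,222),(262,221),(254,245),(232,253),(258,180)]:print('chip',on(T,t(c),.158))
print('weight',on(T,t((533,235)),.02),'dish',on(T,t((200,580)),.01))
for c in[(485,239),(552,195),(580,233),(515,277)]:print('wc',on(T,t(c),.023))
```

```text
mask 2191.0
rim corners z.076 (rim top 48+28)
[0.5213 0.3268 0.076 ]
[0.4987 0.4253 0.076 ]
[0.4185 0.407  0.076 ]
[0.4449 0.3082 0.076 ]
0.07855961330755962 13.664353472693678
0.10108016427649381 102.92721859402755
0.08226668721755687 -167.1342107384575
0.10224650012755844 -74.99137722843118
ear [0.4398 0.3083 0.09  ]
ear [0.4305 0.2937 0.09  ]
ear [0.4206 0.2798 0.09  ]
ear tip tri (array([0.4193, 0.2794, 0.092 ]), np.float64(0.004641035403203229))
corner far (array([0.5196, 0.3265, 0.0777]), np.float64(0.002796993075567634))
board corners [array([0.6823, 0.4461, 0.156 ]), array([0.4689, 0.4838, 0.156 ]), array([0.4899, 0.5965, 0.156 ]), array([0.7022, 0.5605, 0.156 ])] (array([0.6811, 0.4456, 0.1544]), np.float64(0.003561130576252264)) (array([0.4691, 0.4841, 0.1531]), np.float64(0.0003631085635271381))
chip [0.6259 0.4759 0.158 ]
chip [0.6063 0.4701 0.158 ]
chip [0.5904 0.4822 0.158 ]
chip [0.5906 0.4701 0.158 ]
chip [0.5764 0.4747 0.158 ]
chip [0.572  0.4873 0.158 ]
chip [0.6154 0.4725 0.158 ]
weight [0.6174 0.3035 0.02  ] dish [0.3945 0.5273 0.01  ]
wc [0.6145 0.3361 0.023 ]
wc [0.6442 0.2898 0.023 ]
wc [0.6171 0.2721 0.023 ]
wc [0.5877 0.317  0.023 ]
```

Run:
```python
import cv2,numpy as np
a=cv2.imread('pics/top0.png')[215:420,355:560]; b=cv2.imread('pics/scene0.png')[80:285,335:540]
cv2.imwrite('pics/box.png',cv2.resize(np.hstack([a,b]),None,fx=1.95,fy=1.95,interpolation=cv2.INTER_CUBIC))
```

```text
(no output)
```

View pics/box.png

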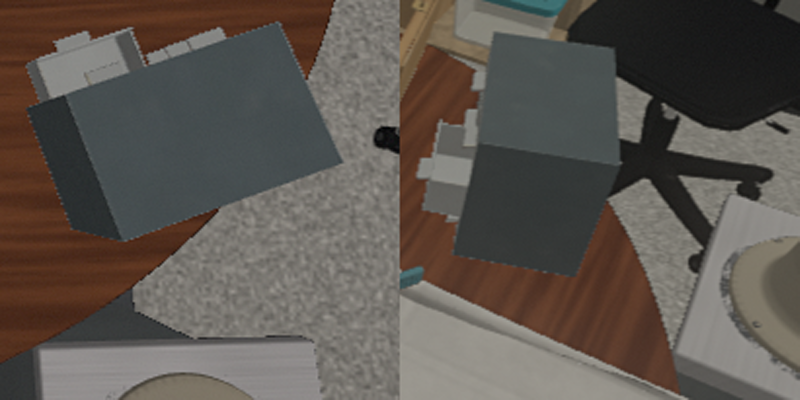

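The cabinet's top near edge is at (67,95)-(125,241) in the top crop and (485,143)-(620,162) in the scene crop. I'll triangulate its height and size.

Run:
```python
from h import *
T=vision.camera_info('top');S=vision.camera_info('scene')
def tri(a,b):
    e1,d1=ray(T,a);e2,d2=ray(S,b)
    A=np.stack([d1,-d2],1);k=np.linalg.lstsq(A,e2-e1,rcond=None)[0]
    p,q=e1+k[0]*d1,e2+k[1]*d2; return ((p+q)/2).round(3),np.linalg.norm(p-q)
for a,b in [((67,95),(85,143)),((125,241),(220,162)),((280,22),(93,32)),((343,162),(214,47))]:
    print(tri((a[0]/1.95+355,a[1]/1.95+215),(b[0]/1.95+335,b[1]/1.95+80)))
print(vision.camera_info('wrist'))
```

```text
(array([0.416, 0.153, 0.179]), np.float64(0.00676352541328854))
(array([0.28 , 0.112, 0.183]), np.float64(0.0006685869513990218))
(array([ 0.489, -0.07 ,  0.176]), np.float64(0.0010505226573331392))
(array([ 0.347, -0.108,  0.182]), np.float64(0.001014463469155874))
{'vertical_fov': 70.49944601096388, 'cx': 281.68418370516594, 'cy': 208.7345053548975, 'eye': array([ 0.29429192, -0.66595668,  0.38579016]), 'attitude': array([ 0.80465688, -0.10156357,  0.07343205, -0.58036186])}
```

Request:
{"method": "servo_tool", "body": {
  "targets": [
    [1, 0, -0.5, -0.276],
    [1, 0, -0.5, -0.276],
    [1, 0, -0.5, -0.276],
    [1, 0, -0.5, -0.276],
    [1, 0, -0.5, -0.276],
    [1, 0, -0.5, -0.276],
    [1, 0, -0.5, -0.276],
    [1, 0, -0.5, -0.276],
    [1, 0, -0.5, -0.276],
    [1, 0, -0.5, -0.276],
    [1, 0, 0, -0.276],
    [1, 0, 0, -0.276],
    [1, 0, 0, -0.276],
    [1, 0, 0, -0.276],
    [1, 0, 0, -0.276],
    [1, 0, 0, -0.276],
    [1, 0, 0, -0.276],
    [1, 0, 0, -0.276],
    [1, 0, 0, -0.276],
    [1, 0, 0, -0.276]
  ],
  "hand": 1
}}

```text
t: 1.77
tcp_pos: [0.5596, -0.4691, 0.3186]
orientation: [-0.0, 0.906, 0.424, -0.0]
ft_force: [-0.1, 0.5, 0.5]
grip_width: 0.0935
grip_force: 0.0
```

Request:
{"method": "servo_tool", "body": {
  "targets": [
    [1, 0, 0, -0.276],
    [1, 0, 0, -0.276],
    [1, 0, 0, -0.276],
    [1, 0, 0, -0.276],
    [1, 0, 0, -0.276],
    [1, 0, 0, -0.276],
    [1, 0, 0, -0.276],
    [1, 0, 0, -0.276],
    [1, 0, 0, -0.276],
    [1, 0, 0, -0.276],
    [1, 0, 0, -0.276],
    [1, 0, 0, -0.276],
    [1, 0, 0, -0.276],
    [1, 0, 0, -0.276],
    [1, 0, 0, -0.276],
    [1, 0, 0, -0.276],
    [1, 0, 0, -0.276],
    [1, 0, 0, -0.276],
    [1, 0, 0, -0.276],
    [1, 0, 0, -0.276]
  ]
}}

```text
t: 3.43
tcp_pos: [0.7254, -0.1106, 0.3186]
orientation: [0.0, 0.756, 0.655, 0.0]
ft_force: [0.2, 0.3, 0.6]
grip_width: 0.093
grip_force: 0.0
```

Request:
{"method": "servo_tool", "body": {
  "targets": [
    [0.885, -0.873, 0, 0],
    [0.885, -0.873, 0, 0],
    [0.885, -0.873, 0, 0],
    [0.885, -0.873, 0, 0],
    [0.885, -0.873, 0, 0],
    [0.885, -0.873, 0, 0],
    [0.885, -0.873, 0, 0],
    [0.885, -0.873, 0, 0],
    [0.885, -0.873, 0, 0],
    [0.885, -0.873, 0, 0],
    [0.885, -0.873, 0, 0],
    [0.885, -0.873, 0, 0],
    [0.885, -0.873, 0, 0],
    [0.885, -0.873, 0, 0],
    [0.885, -0.873, 0, 0],
    [0.885, -0.873, 0, 0],
    [0.885, -0.873, 0, 0],
    [0.885, -0.873, 0, 0],
    [0.885, -0.873, 0, 0],
    [0.885, -0.873, 0, 0]
  ]
}}

```text
t: 5.1
tcp_pos: [0.4298, 0.29, 0.3189]
orientation: [0.0, 0.756, 0.654, 0.0]
ft_force: [0.2, 0.9, -0.8]
grip_width: 0.0933
grip_force: 0.0
```

Request:
{"method": "servo_tool", "body": {
  "targets": [
    [0, 0, 1, 1],
    [0, 0, 1, 1],
    [0, 0, 1, 1],
    [0, 0, 1, 1],
    [0, 0, 1, 0.07],
    [0, 0, 1, 0],
    [0, 0, 0, 0],
    [0, 0, 0, 0],
    [0, 0, 0, 0]
  ]
}}

```text
t: 5.85
tcp_pos: [0.4312, 0.2893, 0.1995]
orientation: [-0.0, 0.873, 0.488, 0.0]
ft_force: [-0.4, -0.7, -0.2]
grip_width: 0.0925
grip_force: 0.0
```

Run:
```python
from h import *
s=manip.get_state();print(s['tcp_pos'],s['orientation'],s['joint_pos']);i=vision.camera_info('wrist');print(i)
import pickle;pickle.dump(i,open('w1.pkl','wb'))
cv2.imwrite('pics/w1.png',vision.camera('wrist')[:,:,::-1])
```

```text
[0.43118593 0.28927595 0.19953806] [-1.36187185e-04  8.73027999e-01  4.87669850e-01  4.61279144e-04] [-0.42575269  0.40108853 -0.36931625  2.07110095  0.21922769  0.70484539
 -1.48801549]
{'vertical_fov': 70.49944601096388, 'cx': 281.68418370516594, 'cy': 208.7345053548975, 'eye': array([0.46763871, 0.34783718, 0.36755781]), 'attitude': array([ 0.9545782 , -0.12066702,  0.03345851, -0.27037097])}
```

View pics/w1.png

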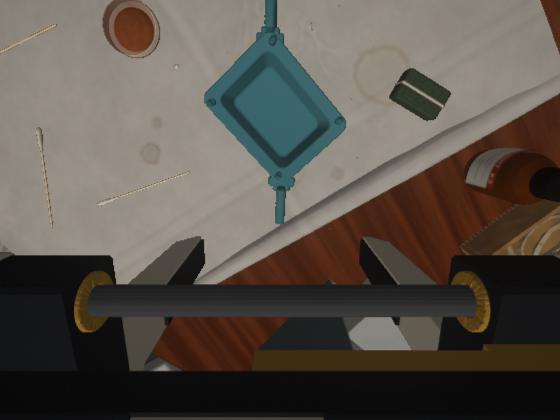

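The wrist view shows the ear's fin running from (280,187) to (280,222), with rim studs at (270,37), (211,101), (340,123) and (279,176).

Run:
```python
from h import *
import pickle;i=pickle.load(open('w1.pkl','rb'))
np.set_printoptions(precision=4,suppress=True)
print('tcp px',proj(i,manip.get_state()['tcp_pos']))
im=cv2.imread('pics/w1.png');m=cv2.inRange(cv2.cvtColor(im,cv2.COLOR_BGR2HSV),(85,80,40),(100,255,255))
for r in range(176,228,3):
    c=np.where(m[r,240:320])[0]+240
    if len(c):print(r,c.min(),c.max(),on(i,((c.min()+c.max())/2,r),.092)[:2])
P=[on(i,p,.085)[:2] for p in[(270,37),(340,123),(279,176),(211,101)]]
print(np.array(P),np.mean(P,0))
for k in range(4):
    d=P[k]-P[k-1];print(np.linalg.norm(d),np.degrees(np.arctan2(d[1],d[0])))
```

```text
tcp px (np.float64(281.0863415276964), np.float64(250.26422508528555))
176 271 292 [0.4473 0.3143]
179 269 293 [0.4454 0.3122]
182 269 293 [0.4439 0.3098]
185 273 293 [0.444  0.3064]
188 273 288 [0.4405 0.3052]
191 277 284 [0.439  0.3027]
194 277 284 [0.4375 0.3003]
197 277 284 [0.436  0.2978]
200 277 284 [0.4344 0.2953]
203 276 284 [0.4325 0.2931]
206 276 284 [0.4309 0.2906]
209 276 284 [0.4294 0.2881]
212 276 283 [0.4274 0.2858]
215 276 283 [0.4259 0.2832]
218 276 283 [0.4243 0.2807]
221 276 283 [0.4227 0.2781]
[[0.5009 0.4202]
 [0.5178 0.3269]
 [0.4447 0.3147]
 [0.4283 0.4042]] [0.4729 0.3665]
0.0743726681334603 12.406041623801462
0.09487758762665259 -79.76392900945376
0.07408354223472244 -170.5805002080968
0.09100606809472016 100.38925903343728
```

Request:
{"method": "servo_tool", "body": {
  "targets": [
    [0.1, 0, 0.98, 0.42],
    [0, 0, 0.98, 0],
    [0, 0, 0.98, 0],
    [0, 0, 0.98, 0],
    [0, 0, 0.98, 0],
    [0, 0, 0.98, 0],
    [0, 0, 0.98, 0],
    [0, 0, 0, 0],
    [0, 0, 0, 0]
  ]
}}

```text
t: 6.65
tcp_pos: [0.4323, 0.2904, 0.0618]
orientation: [0.0, 0.883, 0.469, -0.0]
ft_force: [-0.4, -0.8, 0.2]
grip_width: 0.0929
grip_force: 0.0
```

Request:
{"method": "servo_tool", "body": {
  "targets": [
    [0, 0, 0, 0],
    [0, 0, 0, 0],
    [0, 0, 0, 0],
    [0, 0, 0, 0],
    [0, 0, 0, 0],
    [0, 0, 0, 0],
    [0, 0, 0, 0],
    [0, 0, 0, 0],
    [0, 0, 0, 0],
    [0, 0, 0, 0]
  ],
  "hand": -1
}}

```text
t: 7.48
tcp_pos: [0.432, 0.2902, 0.0613]
orientation: [0.0, 0.883, 0.469, -0.0]
ft_force: [0.2, 0.3, 0.3]
grip_width: 0.031
grip_force: 0.0
```

Request:
{"method": "servo_tool", "body": {
  "targets": [
    [0, 0, 0, 0],
    [0, 0, 0, 0],
    [0, 0, 0, 0],
    [0, 0, 0, 0],
    [0, 0, 0, 0],
    [0, 0, 0, 0],
    [0, 0, 0, 0],
    [0, 0, 0, 0]
  ]
}}

```text
t: 8.15
tcp_pos: [0.4319, 0.2902, 0.0614]
orientation: [-0.0, 0.883, 0.469, -0.0]
ft_force: [-0.9, 0.7, -0.3]
grip_width: 0.0085
grip_force: 30.0
```

Request:
{"method": "servo_tool", "body": {
  "targets": [
    [0.01, 0, -0.09, 0],
    [0.01, 0, -0.09, 0],
    [0.015, 0, -0.09, 0],
    [0.015, 0, -0.09, 0],
    [0.015, 0, -0.09, 0],
    [0.015, 0, -0.09, 0],
    [0.015, 0, -0.09, 0],
    [0.015, 0, -0.09, 0],
    [0, 0, 0, 0],
    [0, 0, 0, 0]
  ]
}}

```text
t: 8.98
tcp_pos: [0.4333, 0.2919, 0.0759]
orientation: [0.0, 0.883, 0.469, 0.0]
ft_force: [-0.1, -0.5, -2.9]
grip_width: 0.0088
grip_force: 30.0
```

Run:
```python
from h import *
a=vision.camera('scene')[:,:,::-1];b=vision.camera('wrist')[:,:,::-1]
a=cv2.resize(a[200:300,240:380],(560,400),interpolation=cv2.INTER_CUBIC);b=b[0:260,150:390]
b=cv2.resize(b,(240,260));o=np.zeros((400,800,3),np.uint8);o[:,:560]=a;o[:260,560:]=b
cv2.imwrite('pics/lift1.png',o);s=manip.get_state();print(s['ft_force'],s['ft_torque'],s['tcp_pos'])
```

```text
[ 0.25129004 -0.19020659 -4.99066552] [-0.25716955  0.11754057  0.03474298] [0.43324844 0.2918823  0.07580096]
```

View pics/lift1.png

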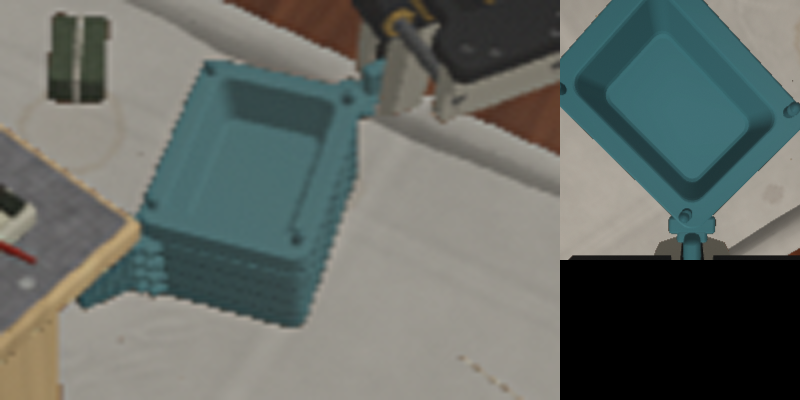

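The tray looks slightly raised at the ear (scene right stud near (327,225)). I'll measure the stack and tray motion by tracking points between the two scene pictures.

Run:
```python
from h import *
a=cv2.imread('pics/scene0.png');b=vision.camera('scene')[:,:,::-1].copy();cv2.imwrite('pics/s1.png',b)
g=lambda x:cv2.cvtColor(x,cv2.COLOR_BGR2GRAY)
pts={'ear-stud':(326.7,228),'near-stud':(314.7,261.4),'far':(292.8,218.9),'left':(278,250.8),'stackbot':(312.5,282.5),'stackear':(259,274.5),'stackL':(279,268),'stackR':(329,248),'Rlow':(322,263)}
P=np.float32(list(pts.values())).reshape(-1,1,2)
q,st,er=cv2.calcOpticalFlowPyrLK(g(a),g(b),P,None,winSize=(11,11),maxLevel=2)
for n,p,r,e in zip(pts,P[:,0],q[:,0],er):print(n,(r-p).round(1),e)
S=vision.camera_info('scene')
# prediction for tray alone turned 0.09 about far corner
c=np.array([.4729,.3665,.048]);M=R.from_euler('z',11,degrees=True).as_matrix()
for th in(0,.09):
    ax=np.array([1,-1,0])/2**.5
    ax=np.cross([0,0,1.],np.array([-.0995,-.1235,0])/.1586)
    Q=R.from_rotvec(-ax*th).as_matrix();pv=np.array([.044,.056,.016])
    for l in[(-.038,-.05,.034),(-.038,.05,.034),(.038,-.05,.034),(.038,.05,.034)]:
        print(th,l,np.round(proj(S,c+M@(pv+Q@(np.array(l)-pv))),1))
f=[manip.get_state()['ft_force'][2]];print(f)
```

```text
ear-stud [-0.2 -3.9] [4.350465]
near-stud [ 0.4 -1.3] [3.8695765]
far [-0.6 -1.8] [5.8210225]
left [-0.1  0.1] [3.964876]
stackbot [ 1.8 -2. ] [2.3161156]
stackear [0.2 0.3] [7.443182]
stackL [ 1.3 -0.4] [6.421746]
stackR [0.5 0. ] [4.575155]
Rlow [ 0.8 -0.4] [3.6784608]
0 (-0.038, -0.05, 0.034) [327.  225.4]
0 (-0.038, 0.05, 0.034) [313.3 261.6]
0 (0.038, -0.05, 0.034) [292.2 215.8]
0 (0.038, 0.05, 0.034) [276.1 250.6]
0.09 (-0.038, -0.05, 0.034) [326.8 221.8]
0.09 (-0.038, 0.05, 0.034) [312.8 260.4]
0.09 (0.038, -0.05, 0.034) [291.6 213.6]
0.09 (0.038, 0.05, 0.034) [275.4 250.7]
[np.float64(-3.9067000015098032)]
```

The tray's motion matches a 0.09 rad turn about the far corner, and the stack hasn't moved. I'll go on to about 0.14 rad.

Request:
{"method": "servo_tool", "body": {
  "targets": [
    [0.025, 0, -0.09, 0],
    [0.025, 0, -0.09, 0],
    [0.025, 0, -0.09, 0],
    [0.025, 0, -0.09, 0],
    [0.025, 0, -0.09, 0],
    [0, 0, 0, 0],
    [0, 0, 0, 0],
    [0, 0, 0, 0]
  ]
}}

```text
t: 9.8
tcp_pos: [0.4349, 0.2939, 0.085]
orientation: [0.0, 0.883, 0.469, 0.0]
ft_force: [0.6, -1.7, 0.3]
grip_width: 0.0086
grip_force: 30.0
```

```bash
cat > trk.py <<'E'
from h import *
import sys
a=cv2.imread('pics/scene0.png');b=vision.camera('scene')[:,:,::-1].copy();cv2.imwrite(f'pics/{sys.argv[1]}.png',b)
g=lambda x:cv2.cvtColor(x,cv2.COLOR_BGR2GRAY)
pts={'ear-stud':(326.7,228),'near-stud':(314.7,261.4),'far':(292.8,218.9),'left':(278,250.8),'stackbot':(312.5,282.5),'stackear':(259,274.5),'stackL':(279,268),'stackR':(329,248),'Rlow':(322,263)}
P=np.float32(list(pts.values())).reshape(-1,1,2)
q,st,er=cv2.calcOpticalFlowPyrLK(g(a),g(b),P,None,winSize=(11,11),maxLevel=2)
for n,p,r,e in zip(pts,P[:,0],q[:,0],er):print(n,(r-p).round(1),e)
s=manip.get_state();print(s['ft_force'],s['ft_torque'],s['tcp_pos'])
E
python3 trk.py s2
```

```text
ear-stud [-0.8 -6.3] [5.0774794]
near-stud [-0.8 -3.1] [3.7804751]
far [-1.2 -4.1] [9.093233]
left [-1. -1.] [4.3796487]
stackbot [ 1.1 -2. ] [1.9656508]
stackear [ 0.4 -0.2] [3.569473]
stackL [ 1.3 -0.7] [3.5309918]
stackR [-0.9 -0.1] [3.126033]
Rlow [-1.4  3.4] [4.9509296]
[ 0.64396958 -3.03736675  0.73370645] [-0.54906453  0.03977715 -0.05453594] [0.43487659 0.29392504 0.08490399]
```

Request:
{"method": "servo_tool", "body": {
  "targets": [
    [0, 0, -0.12, 0],
    [0, 0, -0.12, 0],
    [0, 0, -0.12, 0],
    [0, 0, -0.12, 0],
    [0, 0, -0.12, 0],
    [0, 0, -0.12, 0],
    [0, 0, -0.2, 0],
    [0, 0, -0.3, 0],
    [0, 0, -0.4, 0],
    [0, 0, -0.4, 0],
    [0, 0, -0.4, 0],
    [0, 0, -0.4, 0],
    [0, 0, 0, 0],
    [0, 0, 0, 0],
    [0, 0, 0, 0]
  ]
}}

```text
t: 11.1
tcp_pos: [0.4347, 0.294, 0.1412]
orientation: [0.0, 0.883, 0.469, 0.0]
ft_force: [-0.3, -0.1, -1.6]
grip_width: 0.0087
grip_force: 30.0
```

```bash
python3 trk.py s3
python3 - <<'E'
from h import *
import pickle
i=vision.camera_info('wrist');b=vision.camera('wrist')[:,:,::-1];cv2.imwrite('pics/w3.png',b);pickle.dump(i,open('w3.pkl','wb'))
a=cv2.resize(cv2.imread('pics/s3.png')[170:300,230:390],(480,390),interpolation=cv2.INTER_CUBIC)
b=cv2.resize(b[0:300,140:440],(320,320));o=np.zeros((390,800,3),np.uint8);o[:,:480]=a;o[:320,480:]=b
cv2.imwrite('pics/lift3.png',o)
E
```

```text
ear-stud [ -2.2 -23.6] [13.137655]
near-stud [0.1 1.4] [4.5648246]
far [ -3.7 -16. ] [15.927944]
left [0.4 3. ] [8.793647]
stackbot [ 1.4 -2.1] [2.4036674]
stackear [0.4 0. ] [4.927944]
stackL [ 1.4 -0.7] [4.248967]
stackR [-1.  -0.2] [3.4842458]
Rlow [-1.   2.3] [4.7618804]
[-0.06608224  0.86478093 -1.13137938] [-0.06700485 -0.02513372 -0.03348872] [0.4345734  0.29393919 0.14097036]
```

View pics/lift3.png

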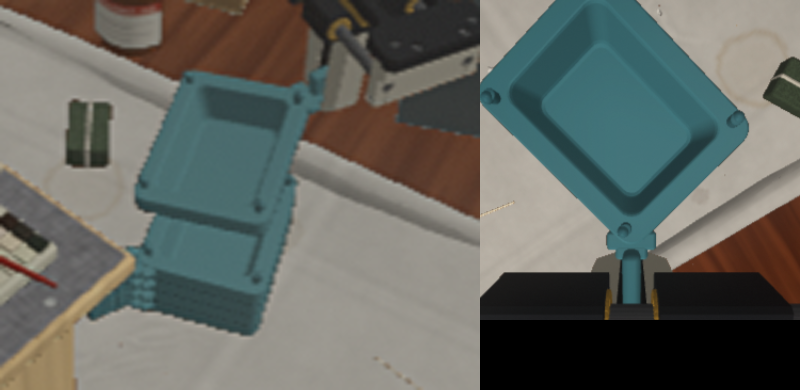

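The tray is free and the stack stands. I'll triangulate three studs to get the tilt.

Run:
```python
from h import *
import pickle;W=pickle.load(open('w3.pkl','rb'));S=vision.camera_info('scene')
np.set_printoptions(precision=4,suppress=True)
def tri(a,b):
    e1,d1=ray(W,a);e2,d2=ray(S,b)
    k=np.linalg.lstsq(np.stack([d1,-d2],1),e2-e1,rcond=None)[0]
    p,q=e1+k[0]*d1,e2+k[1]*d2; print((p+q)/2,np.linalg.norm(p-q));return (p+q)/2
w=lambda c:((c[0]-480)*.9375+140,c[1]*.9375); s=lambda c:(c[0]/3+230,c[1]/3+170)
e=tri(w((625,228)),s((298,96)));r=tri(w((736,116)),s((190,78)));l=tri(w((489,95)),s((259,203)))
x=r-e;y=l-e;print(np.linalg.norm(x),np.linalg.norm(y));n=np.cross(x,y);n/=np.linalg.norm(n);print(n,np.degrees(np.arctan2(y[1],y[0]))-90,np.degrees(np.arctan2(x[1],x[0])))
```

```text
[0.4465 0.3168 0.1548] 0.00212283288492112
[0.5195 0.3318 0.1477] 0.005463986390770996
[0.4288 0.4056 0.1483] 0.0023608997533866435
0.07484313927128969 0.0907780739734496
[0.0784 0.0881 0.993 ] 11.307681440400998 11.564702377463526
```

The tray is tilted about 0.12 rad, ear up. I plan to press its foot flat on an empty bit of table so it levels in the grip. First I'll check the free spot.

Run:
```python
from h import *
T=vision.camera_info('top')
np.set_printoptions(precision=3,suppress=True)
for n,p in dict(swabA=(278,308),swabB=(268,360),foldA=(325,250),foldB=(335,400),sw2a=(222,361),sw2b=(263,391),dish=(210,290),stain=(261,318)).items():print(n,on(T,p,0)[:2])
q=lambda c,yaw,l:np.array(c)+R.from_euler('z',yaw,degrees=True).as_matrix()[:2,:2]@np.array(l)
for c in[(.33,.35),(.34,.33)]:
    print([proj(T,[*q(c,80,(sx*.0275,sy*.0395)),0]) for sx,sy in[(1,1),(1,-1),(-1,-1),(-1,1)]],q(c,80,(-.0555,-.0675)))
```

```text
swabA [0.34  0.371]
swabB [0.226 0.397]
foldA [0.472 0.255]
foldB [0.138 0.25 ]
sw2a [0.227 0.501]
sw2b [0.161 0.409]
dish [0.385 0.529]
stain [0.318 0.411]
[(np.float64(272.8831763703297), np.float64(327.78688195432704)), (np.float64(277.92082961308495), np.float64(293.1578119693052)), (np.float64(301.186379428136), np.float64(296.69022999804804)), (np.float64(296.57010836118815), np.float64(331.4421128431919))] [0.387 0.284]
[(np.float64(281.4481856045417), np.float64(323.04379554127223)), (np.float64(286.3184716322718), np.float64(288.5874797729471)), (np.float64(309.53908878160144), np.float64(292.10355937369405)), (np.float64(305.08855358313457), np.float64(326.68178549358686))] [0.397 0.264]
```

Request:
{"method": "servo_tool", "body": {
  "targets": [
    [-0.63, -0.71, 0, 0],
    [-0.63, -0.71, 0, 0],
    [0, 0, 0, -0.96],
    [0, 0, 0, -0.96],
    [0, 0, 0, -0.96],
    [0, 0, 0, -0.96],
    [0, 0, 0, -0.96],
    [0, 0, 0, -0.96],
    [0, 0, 0, -0.96],
    [0, 0, 0, -0.96],
    [0, 0, 0, -0.96],
    [0, 0, 0, -0.96],
    [0, 0, 0, -0.96],
    [0, 0, 0, -0.96],
    [0, 0, 0, -0.96],
    [0, 0, 0, -0.96],
    [0, 0, 0, -0.96],
    [0, 0, 0, -0.96],
    [0, 0, 0, -0.96],
    [0, 0, 0, -0.96]
  ]
}}

```text
t: 12.87
tcp_pos: [0.397, 0.2891, 0.1408]
orientation: [-0.0, 0.215, 0.977, -0.0]
ft_force: [0.5, -0.1, -1.7]
grip_width: 0.0087
grip_force: 30.0
```

Request:
{"method": "servo_tool", "body": {
  "targets": [
    [0, 0, 0.8, 0],
    [0, 0, 0.8, 0],
    [0, 0, 0.8, 0],
    [0, 0, 0.8, 0],
    [0, 0, 0.8, 0],
    [0, 0, 0.8, 0],
    [0, 0, 0.3, 0],
    [0, 0, 0, 0],
    [0, 0, 0, 0],
    [0, 0, 0, 0]
  ]
}}

```text
t: 13.7
tcp_pos: [0.3973, 0.2895, 0.0398]
orientation: [0.0, 0.217, 0.976, 0.0]
ft_force: [0.6, -0.2, -1.8]
grip_width: 0.0086
grip_force: 30.0
```

Request:
{"method": "servo_tool", "body": {
  "targets": [
    [0, 0, 0.13, 0],
    [0, 0, 0.13, 0],
    [0, 0, 0.13, 0],
    [0, 0, 0.13, 0],
    [0, 0, 0.13, 0],
    [0, 0, 0.13, 0],
    [0, 0, 0.13, 0],
    [0, 0, 0.13, 0],
    [0, 0, 0.1, 0],
    [0, 0, 0, 0],
    [0, 0, 0, 0]
  ]
}}

```text
t: 14.62
tcp_pos: [0.3968, 0.2892, 0.0162]
orientation: [-0.0, 0.217, 0.976, -0.0]
ft_force: [0.8, 0.4, 1.2]
grip_width: 0.0088
grip_force: 30.0
```

Request:
{"method": "servo_tool", "body": {
  "targets": [
    [0, 0, 0.06, 0],
    [0, 0, 0.06, 0],
    [0, 0, 0.04, 0],
    [0, 0, 0, 0],
    [0, 0, 0, 0]
  ]
}}

```text
t: 15.03
tcp_pos: [0.3973, 0.289, 0.0134]
orientation: [0.0, 0.217, 0.976, -0.0]
ft_force: [1.9, -0.9, 5.5]
grip_width: 0.0089
grip_force: 30.0
```

Run:
```python
from h import *
s=manip.get_state();print(s['ft_force'],s['ft_torque'],s['tcp_pos'])
b=vision.camera('scene')[:,:,::-1];c=vision.camera('wrist')[:,:,::-1]
o=np.hstack([cv2.resize(b[190:390,270:470],(400,400),interpolation=cv2.INTER_CUBIC),cv2.resize(c[0:300,130:430],(400,400))])
cv2.imwrite('pics/flat.png',o)
```

```text
[ 1.91318292 -0.87728522  5.54243574] [-0.20594064 -0.40457298  0.05305262] [0.39729484 0.28904709 0.01340543]
```

View pics/flat.png

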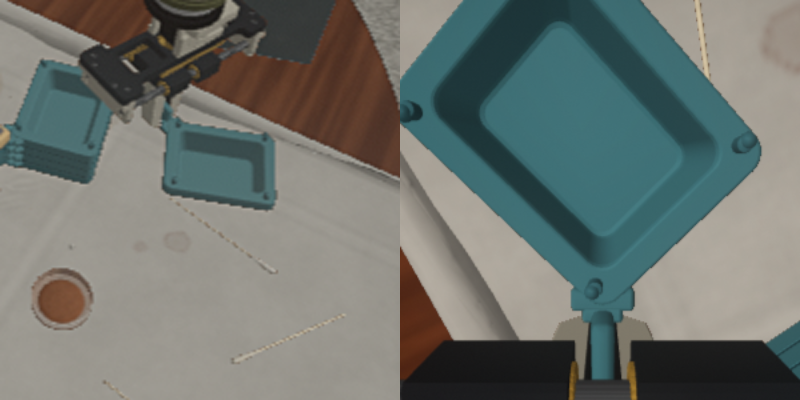

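The tray sits flat at 5.5 N and the stack is still upright. Lifting and moving to a staging point in front of the board.

Request:
{"method": "servo_tool", "body": {
  "targets": [
    [0, 0, -0.2, 0],
    [0, 0, -0.4, 0],
    [0, 0, -0.6, 0],
    [0, 0, -0.8, 0],
    [0, 0, -0.98, 0],
    [0, 0, -0.98, 0],
    [0, 0, -0.98, 0],
    [0, 0, -0.98, 0],
    [0, 0, -0.98, 0],
    [0, 0, -0.6, 0],
    [0, 0, -0.3, 0],
    [0, 0, -0.1, 0],
    [0, 0, 0, 0],
    [0, 0, 0, 0]
  ]
}}

```text
t: 16.3
tcp_pos: [0.3967, 0.2888, 0.1705]
orientation: [-0.0, 0.217, 0.976, -0.0]
ft_force: [-0.8, -0.3, -0.9]
grip_width: 0.0089
grip_force: 30.0
```

Request:
{"method": "servo_tool", "body": {
  "targets": [
    [-0.3, 0.17, 0, 0.2],
    [-0.5, 0.28, 0, 0.2],
    [-0.8, 0.45, 0, 0],
    [-0.869, 0.488, 0, 0],
    [-0.869, 0.488, 0, 0],
    [-0.869, 0.488, 0, 0],
    [-0.869, 0.488, 0, 0],
    [-0.869, 0.488, 0, 0],
    [-0.869, 0.488, 0, 0],
    [-0.869, 0.488, 0, 0],
    [-0.869, 0.488, 0, 0],
    [-0.869, 0.488, 0, 0],
    [-0.5, 0.28, 0, 0.2],
    [-0.3, 0.17, 0, 0.5],
    [0, 0, 0, 0.8],
    [0, 0, 0, 0.8],
    [0, 0, 0, 0.8],
    [0, 0, 0, 0.8],
    [0, 0, 0, 0.5],
    [0, 0, 0, 0.3]
  ]
}}

```text
t: 17.97
tcp_pos: [0.6323, 0.2971, 0.1702]
orientation: [-0.0, 0.458, 0.889, -0.001]
ft_force: [-0.7, -0.8, -1.5]
grip_width: 0.0088
grip_force: 30.0
```

Run:
```python
from h import *
import pickle
s=manip.get_state();print(s['ft_force'],s['tcp_pos'],s['orientation'])
W=vision.camera_info('wrist');c=vision.camera('wrist')[:,:,::-1];pickle.dump(W,open('w5.pkl','wb'));cv2.imwrite('pics/w5.png',c)
b=vision.camera('scene')[:,:,::-1];cv2.imwrite('pics/s5.png',b)
o=np.hstack([cv2.resize(b[130:330,150:350],(400,400),interpolation=cv2.INTER_CUBIC),cv2.resize(c[0:300,130:430],(400,400))])
cv2.imwrite('pics/stage.png',o)
```

```text
[-0.65466581 -0.7696651  -1.52427122] [0.63227062 0.297057   0.17016446] [-1.01421478e-04  4.58330989e-01  8.88781428e-01 -5.17616713e-04]
```

View pics/stage.png

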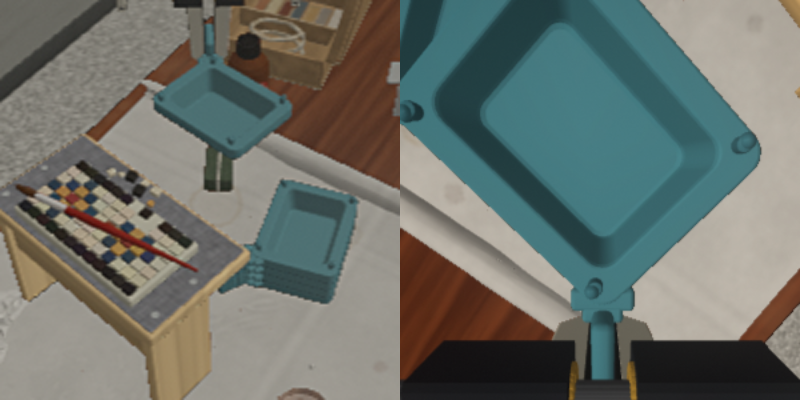

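The tray's studs sit at the same wrist pixels as when it was flat on the table, so it's still level. I'll compute its exact pose and the remaining move.

Run:
```python
from h import *
import pickle;W=pickle.load(open('w5.pkl','rb'));np.set_printoptions(precision=4,suppress=True)
s=manip.get_state();t=s['tcp_pos'];z=t[2]+.0236
w=lambda c:((c[0]-400)*.75+130,c[1]*.75)
e,r,l=[on(W,w(c),z) for c in[(594,284),(743,141),(410,108)]]
x=r-e;y=l-e;print(np.linalg.norm(x),np.linalg.norm(y),np.degrees(np.arctan2(x[1],x[0])),np.degrees(np.arctan2(y[1],y[0]))-90)
print('centre',(r+l)/2)
q=s['orientation'];tx=2*np.arctan2(q[2],q[1]);yaw=tx-np.radians(45)
c=lambda a:R.from_euler('z',a).as_matrix()[:2,:2]
print('tool x',np.degrees(tx),'centre by ear',t[:2]+c(yaw)@np.array([.0555,.0675]))
cen=((r+l)/2)[:2];tgt=np.array([.5944,.4616])-.030*np.array([np.cos(np.radians(80)),np.sin(np.radians(80))])
d=tgt-cen;X=np.array([np.cos(tx),np.sin(tx)]);Y=np.array([np.sin(tx),-np.cos(tx)])
print('d',d,'tool',d@X,d@Y)
b=np.radians(80);print('approach from 55mm in tool: ',.055*np.array([np.cos(b),np.sin(b)])@X,.055*np.array([np.cos(b),np.sin(b)])@Y)
```

```text
0.07270026991990797 0.08747402672436422 80.16664459577447 80.54953927302941
centre [0.5764 0.3623 0.1939]
tool x 125.59553827206807 centre by ear [0.5746 0.3629]
d [0.0128 0.0698] tool 0.049307775985107424 0.051001133447056334
approach from 55mm in tool:  0.03848454366328397 0.03929300063661198
```

Request:
{"method": "servo_tool", "body": {
  "targets": [
    [0, 0, 0.4, 0],
    [0, 0, 0.8, 0],
    [0, 0, 0.9, 0],
    [0, 0, 0.8, 0],
    [0, 0, 0.5, 0],
    [0, 0, 0.18, 0],
    [0, 0, 0, 0],
    [0.2, 0.2, 0, 0],
    [0.41, 0.425, 0, 0],
    [0.41, 0.425, 0, 0],
    [0.41, 0.425, 0, 0],
    [0.41, 0.425, 0, 0],
    [0.4, 0.425, 0, 0],
    [0.2, 0.22, 0, 0],
    [0, 0, 0, 0],
    [0, 0, 0, 0],
    [0, 0, 0, 0]
  ]
}}

```text
t: 19.48
tcp_pos: [0.6442, 0.3661, 0.0993]
orientation: [0.0, 0.456, 0.89, -0.0]
ft_force: [-0.1, 0.2, -2.0]
grip_width: 0.0086
grip_force: 30.0
```

Run:
```python
from h import *
s=manip.get_state();print(s['ft_force'],s['tcp_pos'],s['orientation'],s['grip_force'])
b=vision.camera('scene')[:,:,::-1];t=vision.camera('top')[:,:,::-1]
o=np.hstack([cv2.resize(b[130:330,150:350],(400,400),interpolation=cv2.INTER_CUBIC),cv2.resize(t[125:285,160:320],(400,400),interpolation=cv2.INTER_CUBIC)])
cv2.imwrite('pics/end.png',o)
```

```text
[-0.14320325  0.18058752 -1.95007654] [0.64424376 0.36609562 0.09932406] [ 7.21305784e-05  4.56488697e-01  8.89729081e-01 -4.75170192e-04] 29.99973088502884
```

View pics/end.png

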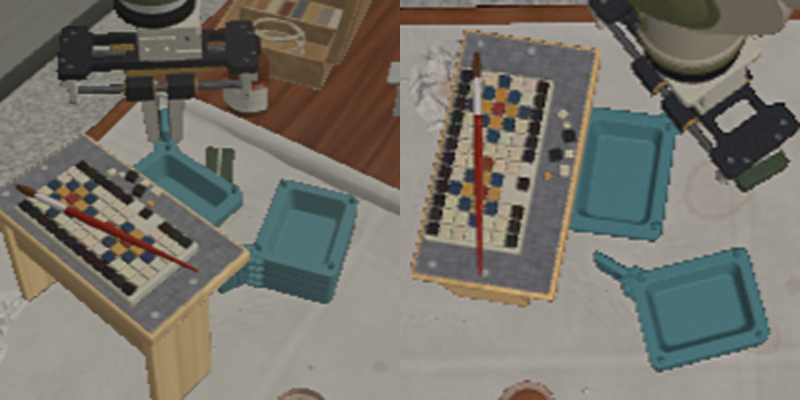

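The tray sits level with its long side under the front edge, and the stack is undisturbed. I'll nudge it 5 mm further in for margin, settle, and hand in.

Request:
{"method": "servo_tool", "body": {
  "targets": [
    [0.09, 0.09, 0, 0],
    [0.09, 0.09, 0, 0],
    [0, 0, 0, 0],
    [0, 0, 0, 0],
    [0, 0, 0, 0],
    [0, 0, 0, 0],
    [0, 0, 0, 0],
    [0, 0, 0, 0]
  ]
}}

```text
t: 20.25
tcp_pos: [0.645, 0.3718, 0.0996]
orientation: [-0.0, 0.456, 0.89, -0.0]
ft_force: [0.8, -0.2, -1.4]
grip_width: 0.0088
grip_force: 30.0
```

```bash
python3 -c "
from plant import manip
s=manip.get_state();print(s['t'],s['tcp_pos'],s['ft_force'],s['grip_force']);print(manip.finish_job())"
```

```text
20.25 [0.64502988 0.37179622 0.09958193] [ 0.77875857 -0.17902768 -1.35506641] 29.999637007713318
the job is handed in; nothing more can be done
None
```

I handed the job in at about 20 s with the tray held level and parallel under the board's front edge, about 25 mm from edge to tray centre, centred under the chips, and the rest of the stack still standing; the hand-in returned no verdict.

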